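# Bleed down a bench lift to transfer height

### The arm

A 6-joint arm with a two-finger parallel gripper is mounted at the origin on a cart in front of the work surface, level with it; the furniture and walls round the work are solid. World frame = base frame: x ahead of the robot, y to its left, z up, the work surface at z = 0. Lengths are in m, angles in degrees, forces in N, time in s.
With the tool pointing down it reaches from about 0.4 to 0.825 m from the base axis. Payload 7 kg.
Tool frame: the origin (TCP) lies midway between the tips of the shut fingers; the grasp point (between the pads) lies 19 mm behind it; z points along the fingers, y is the direction in which the jaws open and shut (so a half turn about z gives the same grasp; the last joint's range is limited). The gripper opens to 88 mm and grips with 3 to 60 N. Pads are 19 mm wide; open, the fingers measure 130 mm over their backs; the gripper's body (78 mm by 193 mm) begins 47 mm behind the grasp point.
Start: joints at [-46.69, 20.546, 0.682, 0, -70.136, -16.507], TCP at [0.304, -0.602, 0.227] pointing down, gripper open.
Joint ranges: [-176.03, 176.03], [-82.01, 121.73], [-58.28, 71.71], [-173.87, 95.51], [-174.79, -0.11], [-173.66, 173.66]. Speed limits (degrees/s): [136.94, 136.94, 172.46, 180, 180, 180].

### API

Orientations are given as [roll, pitch, yaw] about the fixed x, y, z axes, in that order (R = Rz(yaw) Ry(pitch) Rx(roll)).
In Python, from plant import sensors, viewer, r gives the robot as it stands. The module is installed in compiled form; this text tells all that it offers.
- The arm moves only by the shell command python3 -m handwheel 'ROWS' [OPENING] [FORCE]. ROWS is JSON, one flat list of numbers, 6 for each row, row after row: the shift along the world's x, y, z in cm, then the turn, a rotation vector about the world's x, y, z in rad. In form: [tx, ty, tz, wx, wy, wz, tx, ty, tz, wx, wy, wz, ...]. A call has 1 to 8 rows; each row is the pose to reach, as a shift and turn from the pose measured when the call began; what a row does not reach only later rows make up. A row lasts 1/10 s, in which the tool goes at most 50 mm and 8.59 degrees, less where a joint would pass 70% of its speed; a pose out of reach is approached as far as the arm can. A call with a gripper value outside its range is refused whole. OPENING is the closure in counts, from 0 (fully open) to 255 (shut), set as the call begins (- or left out, the last holds). The fingers move at their own pace and stop on an object; FORCE is the grip in N (left out, the last holds). Time passes only in rows, so rows that repeat a pose let the fingers close. It gives the time, the measured TCP pose, the force and the opening at its end, in the units of the state.
- sensors.get_state(): the state, without advancing time (a new reading comes with each control period).
- viewer.capture(name): name is "scene" or "top" or "wrist"; returns a dict with "img" (420x560x3 uint8, red, green, blue), "camera_matrix" (3x3 intrinsics, pixels), "camera_from_world" (4x4, takes a point from world to camera coordinates); the wrist camera has in their place "mount" (4x4, takes a point from camera to tool coordinates, whose origin is the TCP and whose axes are the flange's). Camera axes: x right, y down, z forward; pixel columns grow to the right and rows downward; lengths in m; the calibration is good to about 2 mm. The wrist camera is an equidistant fisheye: a pixel r from the principal point sees the ray r / f radians off the axis. A picture is of the moment at which its call begins: read the wrist's pose just before it. There is no depth.
- r.close_job(): hands the job in, once; it reports no verdict.
The state is a dict: "time_s": time; "joints": joint angles; "qd": joint speeds; "joint_torque": joint torques, N m; "tcp_pos": TCP position; "eef_rot": TCP orientation; "contact_force": force on the tool from outside, world axes, zero at the start; "moment": the same for the moment, N m; "gripper_width": finger opening in m.
Only numpy, scipy, OpenCV 4.12 (cv2) and the standard library are available. Lean on these libraries where they do the work, as an engineer would, in place of code of your own. Each camera call takes 0.05 s, during which the arm holds its last target.

### The job

The small hydraulic bench lift is raised with a pan of screws on its platform. Crack its release valve open just a fraction of a turn, so that the platform sinks slowly (never faster than 2.5 cm a second), and when its top is flush with the fixed rest plate beside it, shut the valve fully home again so that it stays there; handle the valve gently, without clamping hard on its handle, and let go of it at the end. Leave the platform, the pan, the rest plate and the things lying round the lift alone.

Things in the scene. Friction and masses are not known exactly. Their poses are not given: they have to be found in the camera images.
- lift: The fixed bench lift, aluminium and steel: base plate 150 x 340 x 10 mm (150 along its x, 340 along its y). Origin on the bench, under the centre of the ram; x away from the robot when its yaw is 0, z up. In this frame: ram and platform at y = 0; a valve block (50 x 46 mm, top at z = 118 mm) at y = -135 mm with the release valve on top; the rest plate at y = +105 mm.
- valve_grip (a point): Middle of the valve's T handle, on its upright turning axis, 146 mm above the bench. The handle is a steel bar 64 mm long, 12 mm thick, 22 mm high (11 mm above and below this point); the valve block's gland lies 22 mm below this point. y runs along the bar and turns with it, x across it (grip across x), z up. Gentle: under 40 N, both fingers' forces added; 8 to 15 N each is ample.
- valve (a joint): Release valve angle, rad: 0 = shut on its hard seat (start), positive = counter-clockwise from above = opening, stop at 1.5; friction 0.12 N m, stays where left. The ram holds up to a crack point set by the unknown load, 0.25 to 0.75 rad; past it, it sinks at about 0.07 m/s per rad. Turned back below that it stops at once; it cannot be raised. Fully home: below 0.06.
- lift_ram (a joint): How far the ram has sunk from its raised start, m (0 at the start, bottom at 0.068). The job needs between 0.03 and 0.055.
- platform_top (a point): Centre of the platform's top face (plate 110 x 100 x 10 mm: 110 along the lift's x, 100 along its y), which rides on the ram; 125 mm above the bench at the start. Its z must end flush with rest_top.
- rest_top (a point): Centre of the top face of the fixed rest plate (110 x 90 x 10 mm) on a post beside the platform, 5 mm from its edge; its height differs each time, 70 to 95 mm above the bench. z up.
- pan: Small pressed steel pan with screws, 104 x 84 x 36 mm, loose on the platform. Origin at the centre of its underside.
- loupe: Black inspection loupe, 37 mm across, 38 mm high, loose behind the lift; leave it alone.
- threadlock: Small bottle 29 mm across, 96 mm high, standing loose in front of the lift; leave it alone.
- hex_key: L-shaped hex key 98 x 31 x 7 mm, lying loose in front of the lift; leave it alone.
- nut_jar: White jar with lid, 44 mm across, 61 mm high, standing loose behind the lift; leave it alone.
Mind the look-alikes: they are no part of the job. There is more than one size of the pan; the one meant has the size given above.

How it is judged:
By the outcome, as a careful person would: the job done as asked, in the order asked, and still so for the second after the job is handed in, with the robot touching nothing.
It also fails if it takes over 56 s, if anything falls off the work surface, if the arm or the gripper's body presses on something with over 40 N, if the wrist force passes 120 N, or if a joint passes its speed limit or range.

## Working session

There is one attempt and no reset: what is moved stays moved. The work goes in short steps, Python scripts to look and compute and a shell command to move; the robot and the scene stay as the last step left them, time stands still between calls to the robot, and variables do not carry over. Pictures are saved under pics/ and viewed, and the job is handed in when it is done.

```bash
mkdir -p pics; python3 - <<'E'
from plant import sensors, viewer, r
import cv2
print(sensors.get_state())
for n in ("scene","top","wrist"):
    d=viewer.capture(n); cv2.imwrite(f"pics/{n}0.png",d["img"][:,:,::-1])
    print(n,{k:v.round(4).tolist() for k,v in d.items() if k!="img"})
E
```

```text
{'time_s': 0.0, 'joints': array([-4.66888757e+01,  2.05914050e+01,  6.33198724e-01, -1.81967395e-02,
       -7.01363707e+01, -1.65064474e+01]), 'qd': array([-0.0708586 ,  0.05019757, -0.03606862, -0.05396385,  0.01700298,
       -0.07349004]), 'joint_torque': array([-9.36293945e-04, -5.82717204e+01,  2.93064594e+01,  6.99743316e+00,
        6.87775886e-03, -1.53573164e-04]), 'tcp_pos': array([ 0.30412804, -0.60205098,  0.22562472]), 'eef_rot': array([ 1.79904460e+02, -1.04727770e-02, -1.53201511e+02]), 'contact_force': array([-0.21512244, -0.23346178, -0.3226481 ]), 'moment': array([ 0.00165415, -0.05755986, -0.01712261]), 'gripper_width': 0.08771862504619005}
scene {'camera_matrix': [[505.55, 0.0, 279.8355], [0.0, 505.55, 213.0091], [0.0, 0.0, 1.0]], 'camera_from_world': [[-0.6404, -0.7677, 0.0199, 0.327], [-0.5959, 0.4803, -0.6436, 0.3997], [0.4845, -0.4241, -0.7651, 0.9995], [0.0, 0.0, 0.0, 1.0]]}
top {'camera_matrix': [[521.8062, 0.0, 287.385], [0.0, 521.8062, 210.3155], [0.0, 0.0, 1.0]], 'camera_from_world': [[0.0291, -0.9995, 0.0141, -0.0457], [-0.9939, -0.0304, -0.1059, 0.5631], [0.1062, -0.011, -0.9943, 1.0986], [0.0, 0.0, 0.0, 1.0]]}
wrist {'camera_matrix': [[325.1923, 0.0, 276.6126], [0.0, 325.1923, 202.4238], [0.0, 0.0, 1.0]], 'mount': [[0.0005, -0.9605, -0.2783, 0.0754], [1.0, 0.0005, 0.0, 0.0005], [0.0001, -0.2783, 0.9605, -0.1574], [0.0, 0.0, 0.0, 1.0]]}
```

View pics/scene0.png

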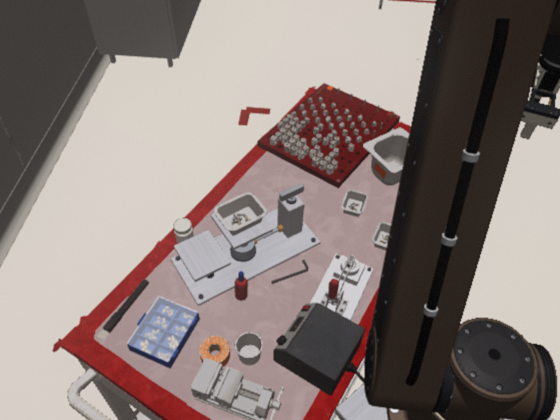

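View pics/top0.png

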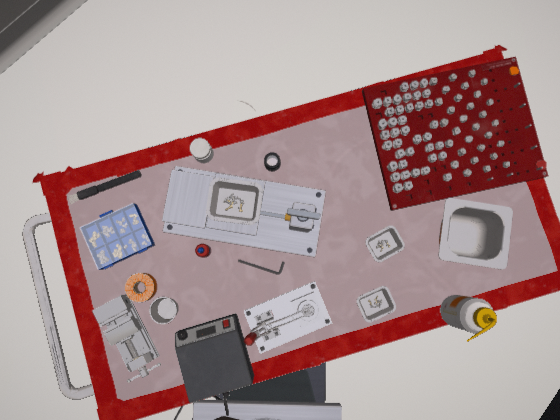

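View pics/wrist0.png

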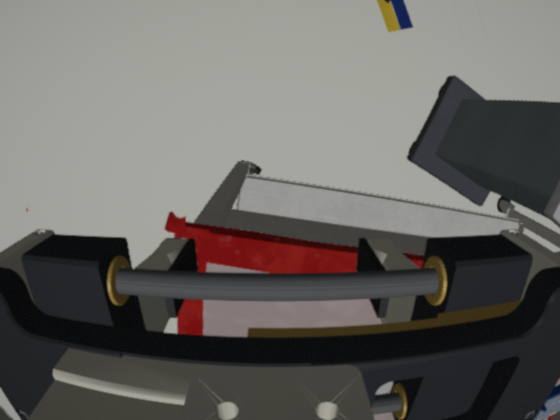

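The scene and top views show the lift with its valve at its right end, near top (303,214) and scene (291,195). The pan is on the platform at top (235,202), and the rest plate is at the left end. I'll zoom in to find edges.

```bash
python3 - <<'E'
import cv2
a=cv2.imread("pics/top0.png")[155:265,150:340]; cv2.imwrite("pics/topz.png",cv2.resize(a,None,fx=4,fy=4,interpolation=2))
a=cv2.imread("pics/scene0.png")[175:310,165:330]; cv2.imwrite("pics/scenez.png",cv2.resize(a,None,fx=4.4,fy=4.4,interpolation=2))
E
```

```text
(no output)
```

View pics/topz.png

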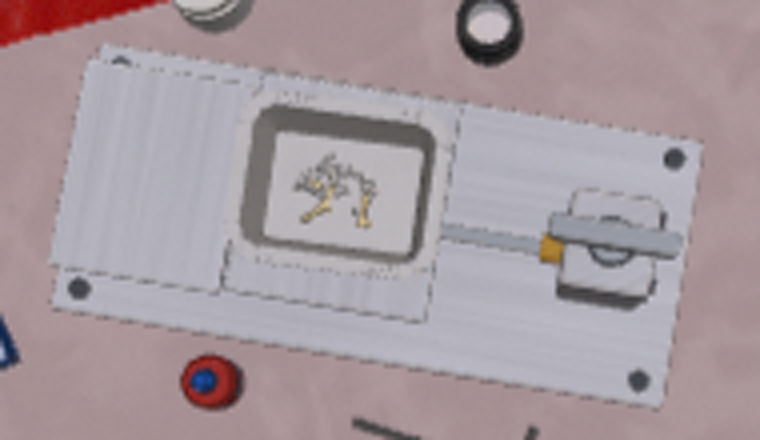

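View pics/scenez.png

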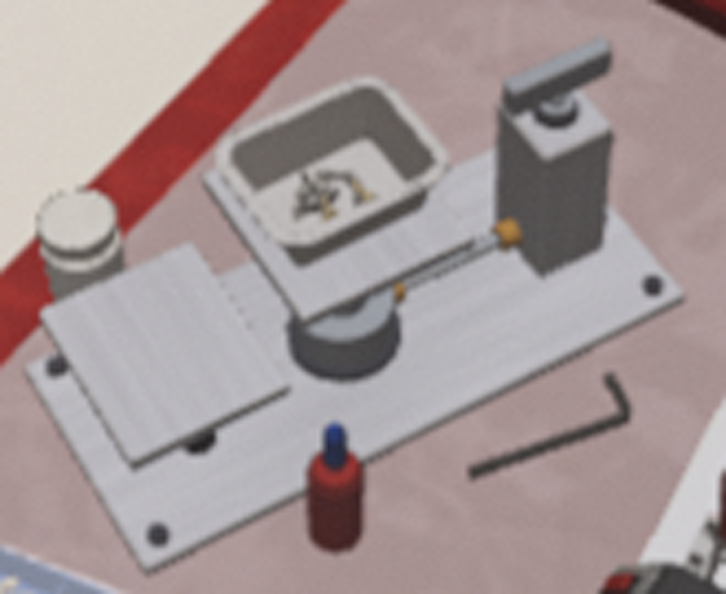

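```bash
cat > h.py <<'E'
import numpy as np
from scipy.optimize import least_squares
K={'scene':(505.55,279.8355,213.0091),'top':(521.8062,287.385,210.3155)}
from plant import viewer
E
python3 - <<'E'
from plant import viewer
import numpy as np, json
from scipy.optimize import least_squares
cams={}
for n in("scene","top"):
    d=viewer.capture(n); cams[n]=(d["camera_matrix"],d["camera_from_world"])
np.savez("cams.npz",**{n+k:cams[n][i] for n in cams for i,k in enumerate("KT")})
def proj(n,p):
    K,T=cams[n]; q=T[:3,:3]@p+T[:3,3]; u=K@q; return u[:2]/u[2]
tz=lambda u,v:(u/4+150-.375,v/4+155-.375); sz=lambda u,v:(u/4.4+165-.386,v/4.4+175-.386)
base=[('top',tz(702,143),(.075,-.17)),('top',tz(662,408),(-.075,-.17)),('top',tz(53,309),(-.075,.17)),('top',tz(104,45),(.075,.17)),
('scene',sz(683,295),(-.075,-.17)),('scene',sz(148,573),(-.075,.17)),('scene',sz(25,370),(.075,.17))]
rest=[('scene',sz(190,243),(.055,.06)),('scene',sz(40,312),(.055,.15)),('scene',sz(133,462),(-.055,.15)),('scene',sz(290,387),(-.055,.06)),
('top',tz(222,290),(-.055,.06)),('top',tz(52,265),(-.055,.15)),('top',tz(97,62),(.055,.15)),]
plat=[('scene',sz(203,176),(.055,.05)),('scene',sz(303,312),(-.055,.05)),('top',tz(226,288),(-.055,.05)),('top',tz(424,321),(-.055,-.05)),('top',tz(460,108),(.055,-.05))]
def W(v,x,y,z):
    c,s=np.cos(v[2]),np.sin(v[2]); return np.array([v[0]+c*x-s*y,v[1]+s*x+c*y,z])
# v: x,y,yaw,zrest,zplat, scene image offset(2)
def res(v): 
    o=[]
    for L,z in((base,.01),(rest,v[3]),(plat,.125)):
        for n,px,(x,y) in L:
            e=proj(n,W(v,x,y,z))-px
            if n=='scene': e=e+v[5:7]
            else: e=e+v[7:9]
            o+=list(e)
    return np.array(o+list(v[5:9]*0.7))
s=least_squares(res,[.57,.08,-.15,.08,.125,0,0,0,0])
print(s.x.round(4),np.degrees(s.x[2])); print(s.fun.reshape(-1,2).round(1).tolist())
v=s.x; print("valve",W(v,0,-.135,.146), "rest ends")
for n,L in(('top',[tz(552,213),tz(684,235),tz(680,258),tz(549,240)]),('scene',[sz(505,92),sz(607,40),sz(610,55),sz(508,108)])):
    K,T=cams[n];R=T[:3,:3]; c=-R.T@T[:3,3]
    for px in L:
        o=v[5:7] if n=='scene' else v[7:9]
        d=R.T@np.linalg.inv(K)@np.array([*(np.array(px)-o),1]); t=(.157-c[2])/d[2]; print(n,(c+t*d).round(4))
E
```

```text
[ 0.5646  0.0724 -0.133   0.0741  1.9676  1.2547 -0.1048  0.8904  0.618 ] -7.621067153699032
[[-1.4, -0.8], [-2.0, 0.0], [-3.3, -0.5], [-3.3, -1.2], [-1.0, 0.7], [-3.6, 0.9], [-3.2, 0.0], [1.8, -0.8], [0.8, -0.4], [0.8, 0.2], [1.5, -0.6], [1.6, 1.3], [1.1, 0.5], [-0.3, -0.5], [0.8, -1.1], [1.3, 1.1], [1.9, 0.7], [2.5, 0.7], [2.8, -0.5], [0.9, -0.1], [0.6, 0.4]]
valve [ 0.54670008 -0.06144111  0.146     ] rest ends
top [ 0.5565 -0.026   0.157 ]
top [ 0.5478 -0.0896  0.157 ]
top [ 0.5367 -0.088   0.157 ]
top [ 0.5435 -0.025   0.157 ]
scene [ 0.5492 -0.0231  0.157 ]
scene [ 0.5439 -0.0891  0.157 ]
scene [ 0.5347 -0.0831  0.157 ]
scene [ 0.5397 -0.0172  0.157 ]
```

```bash
cat > fit.py <<'E'
import numpy as np
from scipy.optimize import least_squares
C=np.load("cams.npz")
def proj(n,p):
    T=C[n+"T"]; q=T[:3,:3]@p+T[:3,3]; u=C[n+"K"]@q; return u[:2]/u[2]
def ray(n,px,z):
    T=C[n+"T"];R=T[:3,:3]; c=-R.T@T[:3,3]; d=R.T@np.linalg.inv(C[n+"K"])@np.array([*px,1]); return c+(z-c[2])/d[2]*d
def W(v,x,y,z):
    c,s=np.cos(v[2]),np.sin(v[2]); return np.array([v[0]+c*x-s*y,v[1]+s*x+c*y,z])
tz=lambda u,v:(u/4+150-.375,v/4+155-.375); sz=lambda u,v:(u/4.4+165-.386,v/4.4+175-.386)
E
python3 - <<'E'
from fit import *
base=[('top',tz(702,143),(.075,-.17)),('top',tz(662,408),(-.075,-.17)),('top',tz(53,309),(-.075,.17)),('top',tz(104,45),(.075,.17)),
('scene',sz(683,295),(-.075,-.17)),('scene',sz(148,573),(-.075,.17)),('scene',sz(25,370),(.075,.17))]
rest=[('scene',sz(190,243),(.055,.06)),('scene',sz(40,312),(.055,.15)),('scene',sz(133,462),(-.055,.15)),('scene',sz(290,387),(-.055,.06)),
('top',tz(222,290),(-.055,.06)),('top',tz(52,265),(-.055,.15)),('top',tz(97,62),(.055,.15)),]
plat=[('scene',sz(203,176),(.055,.05)),('scene',sz(303,312),(-.055,.05)),('top',tz(226,288),(-.055,.05)),('top',tz(424,321),(-.055,-.05)),('top',tz(460,108),(.055,-.05))]
bar=[('top',tz(552,213),(.006,.032)),('top',tz(684,235),(.006,-.032)),('top',tz(680,258),(-.006,-.032)),('top',tz(549,240),(-.006,.032)),('scene',sz(505,92),(-.006,.032)),('scene',sz(607,40),(.006,-.032))]
bar=[bar[0],bar[1],bar[2],bar[3]]
def res(v): 
    o=[]
    for L,z,dy in((base,.01,v[4]),(rest,v[3],0),(plat,.125,0),(bar,.157,-.135)):
        for n,px,(x,y) in L:
            e=proj(n,W(v,x,y+dy,z))-px
            e=e+(v[5:7] if n=='scene' else v[7:9])
            o+=list(e)
    return np.array(o+list(v[5:9]*0.7))
s=least_squares(res,[.57,.08,-.15,.08,0,0,0,0,0])
v=s.x;print(v.round(4),np.degrees(v[2])); print(s.fun.reshape(-1,2).round(1).tolist())
print("valve",W(v,0,-.135,.146),"sigma",np.sqrt(np.diag(np.linalg.inv(s.jac.T@s.jac)))[:5]); np.save("v.npy",v)
E
```

```text
[ 0.5644  0.0733 -0.1342  0.0732 -0.0095  0.4192  0.1338 -0.4659  0.3992] -7.687040745796067
[[1.0, -0.2], [0.4, 0.6], [-0.8, -0.0], [-0.9, -0.7], [1.1, -0.3], [-1.0, -0.6], [-0.7, -1.3], [0.7, -0.1], [-0.3, 0.2], [-0.3, 0.9], [0.3, 0.1], [-0.2, 1.1], [-0.6, 0.3], [-2.0, -0.7], [-0.3, -0.6], [0.1, 1.6], [0.1, 0.6], [0.6, 0.6], [1.0, -0.6], [0.5, -0.2], [0.4, -0.3], [0.4, 0.1], [0.2, -0.8], [0.3, 0.1], [-0.3, 0.3]]
valve [ 0.54637484 -0.06048397  0.146     ] sigma [0.00228789 0.0021701  0.00354051 0.00237177 0.00102519]
```

```bash
python3 -m handwheel '[0,0,4,0,0,0, 0,0,8,0,0,0, 0,0,12,0,0,0.0, 1,2,14,0,0,0.07, 2.5,6,14,0,0,0.14, 4.3,10,14,0,0,0.21, 6.1,14,14,0,0,0.28, 8,18,14,0,0,0.35]' 0 14
```

```text
time_s: 1.05
tcp_pos: [0.3844, -0.4207, 0.3661]
eef_rot: [180.0, 0.0, -133.0]
contact_force: [1.5, -0.6, 1.2]
gripper_width: 0.0874
```

```bash
python3 -m handwheel '[2,4.5,0,0,0,0.08, 4,9,0,0,0,0.16, 6,13.5,0,0,0,0.24, 8,18,0,0,0,0.32, 10,22.5,0,0,0,0.4, 12,27,0,0,0,0.47, 14,31.5,-2,0,0,0.54, 16.2,36,-5,0,0,0.616]' 0 14; python3 -m handwheel '[16.2,36,-5,0,0,0]' >/dev/null 2>&1 & sleep 0; wait; python3 -c "
from plant import sensors;s=sensors.get_state();print(s['tcp_pos'],s['eef_rot'],s['joints'])"
```

```text
time_s: 1.85
tcp_pos: [0.5432, -0.0674, 0.323]
eef_rot: [-179.8, 0.1, -97.5]
contact_force: [1.3, 0.5, 0.3]
gripper_width: 0.0879
[ 0.56157947 -0.02265816  0.3132922 ] [ 1.79978675e+02  4.03868857e-02 -9.73614360e+01] [ 1.76104855e+01  7.32227150e+00 -5.64232460e+00 -4.68068295e-02
 -7.70376890e+01 -2.49614138e+01]
```

That chained second call carried a stale shift, so the tool overshot about 4.5 cm at height. Nothing is near it there. I'll correct that now and look.

```bash
python3 -m handwheel '[-0.8,-1.9,-3,0,0,0, -1.55,-3.75,-6,0,0,0, -1.55,-3.75,-7,0,0,0, -1.55,-3.75,-7,0,0,0]'; python3 - <<'E'
from plant import sensors, viewer
import cv2
s=sensors.get_state();print(s['tcp_pos'],s['eef_rot'])
for n in("wrist","scene","top"):
    cv2.imwrite(f"pics/{n}1.png",viewer.capture(n)["img"][:,:,::-1])
E
```

```text
time_s: 2.35
tcp_pos: [0.5452, -0.0604, 0.2419]
eef_rot: [179.8, -0.0, -97.4]
contact_force: [-0.9, -0.1, 1.9]
gripper_width: 0.0876
[ 0.54521624 -0.06044283  0.2419382 ] [ 1.79824985e+02 -9.09611685e-03 -9.74034082e+01]
```

View pics/wrist1.png

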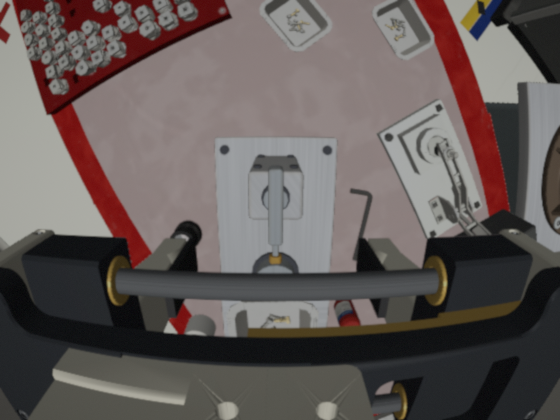

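View pics/scene1.png

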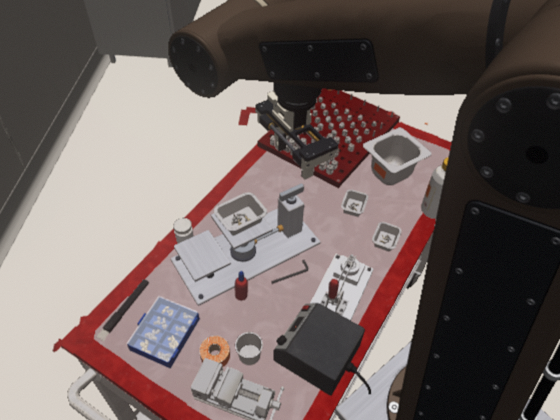

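Wrist view: the bar runs upright from about (275,165) to (275,255), midway between the fingers (inner edges about 178 and 375). The scene view still sees the whole lift. I'll check the position by casting rays.

```bash
python3 - <<'E'
import cv2
a=cv2.imread("pics/wrist1.png")[140:300,200:350]; cv2.imwrite("pics/wz.png",cv2.resize(a,None,fx=4,fy=3.75,interpolation=2))
import numpy as np
from scipy.spatial.transform import Rotation as R
M=np.array([[.0005,-.9605,-.2783,.0754],[1,.0005,0,.0005],[.0001,-.2783,.9605,-.1574],[0,0,0,1]])
Rt=R.from_euler('xyz',[179.82,0,-97.4],degrees=True).as_matrix(); p=np.array([.5452,-.0604,.2419])
for (u,v) in [(275,165),(275,255)]:
    d=np.array([u-276.6126,v-202.4238])/325.19; r=np.hypot(*d); ray=np.array([*(d/r*np.sin(r)),np.cos(r)])
    c=Rt@M[:3,3]+p; w=Rt@M[:3,:3]@ray; print((c+w*(.157-c[2])/w[2]).round(4))
E
```

```text
[ 0.5412 -0.0947  0.157 ]
[ 0.5509 -0.021   0.157 ]
```

View pics/wz.png

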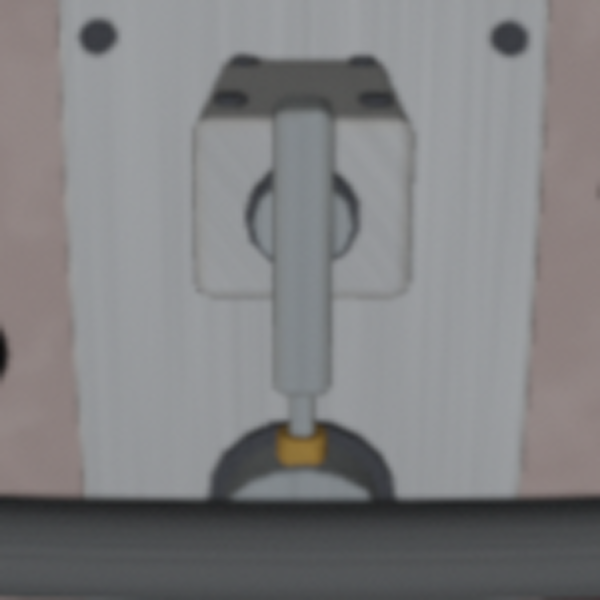

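```bash
python3 -m handwheel '[0.1,0,-3,0,0,0, 0.1,0,-6,0,0,0, 0.1,0,-8.5,0,0,0, 0.1,0,-10,0,0,0, 0.1,0,-11,0,0,0, 0.1,0,-11.1,0,0,0,0.1,0,-11.1,0,0,0]' 0 12;
```

```text
time_s: 3.2
tcp_pos: [0.5489, -0.0599, 0.1347]
eef_rot: [-179.8, 0.1, -97.3]
contact_force: [-0.2, -0.4, 0.0]
gripper_width: 0.0877
```

```bash
python3 -c "
from plant import sensors,viewer
import cv2
for i in range(3): print(sensors.get_state()['tcp_pos'])
cv2.imwrite('pics/w2.png',viewer.capture('wrist')['img'][:,:,::-1]);cv2.imwrite('pics/s2.png',cv2.resize(viewer.capture('scene')['img'][100:320,160:360,::-1],None,fx=2.7,fy=2.7))
print(sensors.get_state()['tcp_pos'])"
```

```text
[ 0.54887992 -0.0599356   0.13472333]
[ 0.54887992 -0.0599356   0.13472333]
[ 0.54887992 -0.0599356   0.13472333]
[ 0.5489595  -0.05991463  0.13502321]
```

View pics/w2.png

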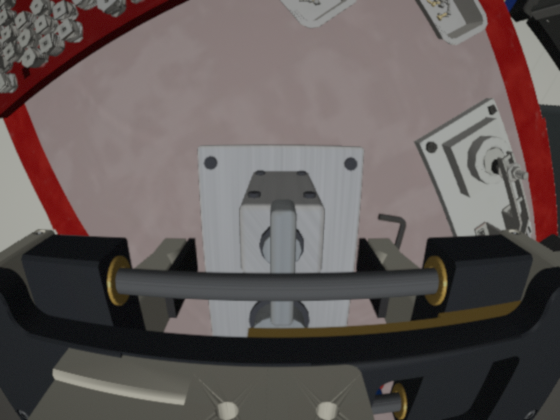

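View pics/s2.png

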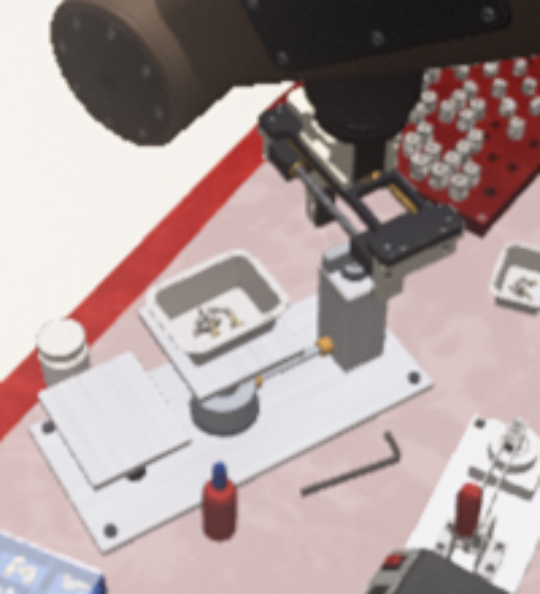

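The bar is at column 283 against 277 for the jaw centre, so the tool is about 2.5 mm too far in x, which agrees with the TCP reading. I'll centre it, then close gently.

```bash
python3 -m handwheel '[-0.25,-0.05,-0.3,0,0,0, -0.25,-0.05,-0.3,0,0,0]' 0 12; python3 -m handwheel '[0,0,0,0,0,0,0,0,0,0,0,0,0,0,0,0,0,0,0,0,0,0,0,0,0,0,0,0,0,0,0,0,0,0,0,0]' 255 12
```

```text
time_s: 3.5
tcp_pos: [0.5464, -0.0604, 0.1324]
eef_rot: [-179.7, 0.1, -97.4]
contact_force: [0.3, 0.2, -0.4]
gripper_width: 0.0877
time_s: 4.1
tcp_pos: [0.5464, -0.0604, 0.1324]
eef_rot: [-179.7, 0.1, -97.4]
contact_force: [-0.1, -0.8, 0.5]
gripper_width: 0.0448
```

```bash
python3 -m handwheel '[0,0,0,0,0,0,0,0,0,0,0,0,0,0,0,0,0,0,0,0,0,0,0,0,0,0,0,0,0,0,0,0,0,0,0,0]' 255 12;python3 -c "
from plant import sensors,viewer
print(sensors.get_state())"
```

```text
time_s: 4.7
tcp_pos: [0.5462, -0.0604, 0.1323]
eef_rot: [-179.8, 0.1, -97.4]
contact_force: [-1.2, 0.0, 1.7]
gripper_width: 0.0123
{'time_s': 4.7, 'joints': array([ 1.41092537e+01,  1.33685335e+01, -2.28132563e+01, -1.12394192e-02,
       -5.35539211e+01, -2.14602322e+01]), 'qd': array([-0.03781391, -0.03084824,  0.01166009, -0.07628619, -0.01437922,
        0.02899389]), 'joint_torque': array([ -0.1212826 , -43.94564867,  25.34469545,   6.16917014,
         0.29269667,   0.04606614]), 'tcp_pos': array([ 0.54621777, -0.06041035,  0.13234523]), 'eef_rot': array([-1.79757353e+02,  1.05134002e-01, -9.73574120e+01]), 'contact_force': array([-1.15415166,  0.02227786,  1.68377491]), 'moment': array([ 0.13973853,  0.45107223, -0.05673434]), 'gripper_width': 0.012290634243847085}
```

The bar is held: width 12.3 mm, no stray force. Before turning I'll build a gauge comparing the front edges of the platform and rest plate in the scene view, since they line up when flush.

```bash
cat > gauge.py <<'E'
from fit import *
import cv2,sys
v=np.load("v.npy")
def prof(img,y0,y1,z,n=60,h=6,N='scene',x=-.055,off=(0,0)):
    # straightened strip normal to the front top edge x=-.055
    a=proj(N,W(v,x,y0,z))+off;b=proj(N,W(v,x,y1,z))+off
    t=(b-a)/np.linalg.norm(b-a); nn=np.array([-t[1],t[0]])
    if nn[1]<0: nn=-nn
    k=np.arange(-h,h+.01,.25); s=np.linspace(.1,.9,n)
    P=a+s[:,None,None]*(b-a)+k[None,:,None]*nn
    g=cv2.cvtColor(img,cv2.COLOR_RGB2GRAY).astype(np.float32)
    return k,cv2.remap(g,P[...,0].astype(np.float32),P[...,1].astype(np.float32),cv2.INTER_CUBIC)
E
python3 - <<'E'
from gauge import *
from plant import viewer
img=viewer.capture('scene')['img']
np.save('img0.npy',img)
print(proj('scene',W(v,-.055,.06,.0732)),proj('scene',W(v,-.055,.15,.0732)))
for nm,a in(('rest',(.15,.06,.0732)),('plat',(.05,-.05,.125))):
    k,p=prof(img,*a); print(nm)
    for q in(p[:20],p[20:40],p[40:]): print(np.median(q,0)[::2].round().astype(int).tolist())
c=proj('scene',W(v,-.055,0,.125)),proj('scene',W(v,-.055,0,.124)); print(c[1]-c[0])
E
```

```text
[230.45124596 262.5675393 ] [194.10081944 280.35261987]
rest
[229, 229, 229, 228, 228, 229, 229, 230, 231, 226, 208, 177, 142, 127, 146, 180, 213, 228, 232, 231, 230, 230, 230, 230, 231]
[228, 228, 228, 228, 228, 229, 229, 231, 232, 226, 208, 177, 139, 121, 105, 104, 110, 125, 151, 180, 206, 221, 228, 229, 229]
[229, 229, 229, 229, 229, 229, 230, 231, 233, 228, 211, 179, 143, 133, 157, 192, 218, 230, 231, 230, 229, 228, 228, 228, 227]
plat
[227, 228, 228, 227, 227, 227, 227, 228, 229, 230, 230, 220, 197, 162, 128, 108, 103, 114, 136, 158, 181, 194, 201, 203, 202]
[225, 225, 225, 226, 226, 225, 225, 226, 227, 227, 225, 215, 191, 157, 126, 121, 137, 164, 176, 173, 171, 186, 202, 202, 201]
[226, 226, 226, 226, 226, 226, 226, 227, 228, 229, 228, 217, 192, 156, 126, 126, 149, 173, 178, 169, 165, 174, 196, 217, 225]
[0.00927831 0.27438681]
```

```bash
cat >> gauge.py <<'E'
def edge(img,y0,y1,z,x=-.055):
    """residual (px, along normal, + = lower in image) of the bright->dark top edge; value at y=.055 & slope"""
    k,p=prof(img,y0,y1,z,x=x,h=8)
    s=np.linspace(.1,.9,len(p)); y=y0+s*(y1-y0); e=[]
    for q in p:
        hi=np.median(q[:12]); th=hi-45
        j=np.where((q[:-1]>=th)&(q[1:]<th))[0]
        e.append(k[j[0]]+.25*(q[j[0]]-th)/(q[j[0]]-q[j[0]+1]) if len(j) else np.nan)
    e=np.array(e); g=np.isfinite(e)&(abs(e-np.nanmedian(e))<1)
    c=np.polyfit(y[g]-.055,e[g],1); return c[1],c[0],np.nanmedian(e),g.sum()
def pxmm(z):
    a=proj('scene',W(v,-.055,.05,z)); b=proj('scene',W(v,-.055,.05,z-.001)); t=proj('scene',W(v,-.055,-.05,z))-a
    n=np.array([-t[1],t[0]])/np.linalg.norm(t); n=n if n[1]>0 else -n
    return (b-a)@n
def report(img,zr=.0732,drop=None):
    r=edge(img,.15,.06,zr); best=None
    zp=.125-(drop or 0)
    for _ in range(4):
        p=edge(img,.05,-.05,zp); 
        dz=-(p[2])/pxmm(zp)/1000 if False else -(p[0]-r[0])/pxmm(zp)/1000
        zp+=dz
    return r,p,zp-zr   # platform height above rest
E
python3 - <<'E'
from gauge import *
img=np.load('img0.npy'); r,p,d=report(img); print(np.round(r,2),np.round(p,2),"above rest mm",d*1000, pxmm(.125))
r,p,d=report(cv2.cvtColor(cv2.imread('pics/scene1.png'),cv2.COLOR_BGR2RGB)); print(np.round(r,2),np.round(p,2),d*1000)
E
```

```text
[-0.58 -0.33 -0.6  60.  ] [-0.58  0.8  -0.63 60.  ] above rest mm 48.598196508375366 0.2556329375827021
[-0.54 -0.36 -0.56 60.  ] [-0.55  0.6  -0.58 60.  ] 48.53754149182235
```

Platform is about 48.6 mm above the rest, so that is the drop needed. Now I'll start turning.

```bash
cat > look.py <<'E'
from gauge import *
from plant import viewer,sensors
s=sensors.get_state()
dr=float(sys.argv[1])/1000 if len(sys.argv)>1 else 0
img=viewer.capture('scene')['img']
r,p,d=report(img,drop=dr)
print("t",s['time_s'],"yaw turned rad",round(float(np.radians((s['eef_rot'][2]+97.36+180)%360-180)),3),"F",s['contact_force'].round(1),"Mz",s['moment'].round(2)[2],"w",round(s['gripper_width'],4),"| above rest mm",round(d*1000,1),"rest",np.round(r,2),"plat",np.round(p,2))
if len(sys.argv)>2: cv2.imwrite(sys.argv[2],cv2.resize(img[150:320,160:360,::-1],None,fx=3.5,fy=3.5,interpolation=2))
E
python3 -m handwheel '[0,0,0,0,0,0.05, 0,0,0,0,0,0.1, 0,0,0,0,0,0.15, 0,0,0,0,0,0.2, 0,0,0,0,0,0.25, 0,0,0,0,0,0.25]' 255 12; python3 look.py
```

```text
time_s: 5.35
tcp_pos: [0.5464, -0.0604, 0.1323]
eef_rot: [-179.7, 0.1, -83.0]
contact_force: [-0.3, -0.2, -0.7]
gripper_width: 0.0119
t 5.35 yaw turned rad 0.251 F [-0.3 -0.2 -0.7] Mz 0.22 w 0.0119 | above rest mm 48.6 rest [-0.58 -0.2  -0.6  60.  ] plat [-0.58  0.71 -0.63 60.  ]
```

```bash
python3 -m handwheel '[0,0,0,0,0,0.05, 0,0,0,0,0,0.1, 0,0,0,0,0,0.1, 0,0,0,0,0,0.1, 0,0,0,0,0,0.1]' ; python3 look.py
```

```text
time_s: 5.9
tcp_pos: [0.5465, -0.0604, 0.1324]
eef_rot: [-179.7, 0.1, -77.4]
contact_force: [1.6, 0.0, -0.5]
gripper_width: 0.012
t 5.9 yaw turned rad 0.348 F [ 1.6  0.  -0.5] Mz 0.14 w 0.012 | above rest mm 48.5 rest [-0.59 -0.1  -0.59 60.  ] plat [-0.59  0.95 -0.65 60.  ]
```

```bash
python3 -m handwheel '[0,0,0,0,0,0.05, 0,0,0,0,0,0.1, 0,0,0,0,0,0.1, 0,0,0,0,0,0.1, 0,0,0,0,0,0.1]' ; python3 look.py
```

```text
time_s: 6.45
tcp_pos: [0.5465, -0.0604, 0.1324]
eef_rot: [-179.7, 0.1, -71.7]
contact_force: [0.3, -0.1, -1.4]
gripper_width: 0.0119
t 6.45 yaw turned rad 0.447 F [ 0.3 -0.1 -1.4] Mz 0.14 w 0.0119 | above rest mm 48.5 rest [-0.58 -0.24 -0.6  60.  ] plat [-0.58  0.95 -0.64 60.  ]
```

```bash
python3 -m handwheel '[0,0,0,0,0,0.05, 0,0,0,0,0,0.1, 0,0,0,0,0,0.1, 0,0,0,0,0,0.1, 0,0,0,0,0,0.1]' ; python3 look.py 0 pics/p1.png
```

```text
time_s: 7.0
tcp_pos: [0.5466, -0.0603, 0.1323]
eef_rot: [-179.7, 0.1, -66.1]
contact_force: [0.9, 0.4, -0.0]
gripper_width: 0.0124
t 7.0 yaw turned rad 0.546 F [ 0.9  0.4 -0. ] Mz 0.13 w 0.0124 | above rest mm 48.5 rest [-0.58 -0.29 -0.59 60.  ] plat [-0.58  0.75 -0.62 60.  ]
```

```bash
python3 -m handwheel '[0,0,0,0,0,0.05, 0,0,0,0,0,0.1, 0,0,0,0,0,0.1, 0,0,0,0,0,0.1, 0,0,0,0,0,0.1]' ; python3 look.py 0 pics/p2.png
```

```text
time_s: 7.55
tcp_pos: [0.5467, -0.0603, 0.1324]
eef_rot: [-179.7, 0.1, -60.4]
contact_force: [1.0, 0.4, -0.8]
gripper_width: 0.0116
t 7.55 yaw turned rad 0.645 F [ 1.   0.4 -0.8] Mz 0.11 w 0.0116 | above rest mm 48.4 rest [-0.58 -0.28 -0.6  60.  ] plat [-0.58  1.06 -0.65 60.  ]
```

View pics/p2.png

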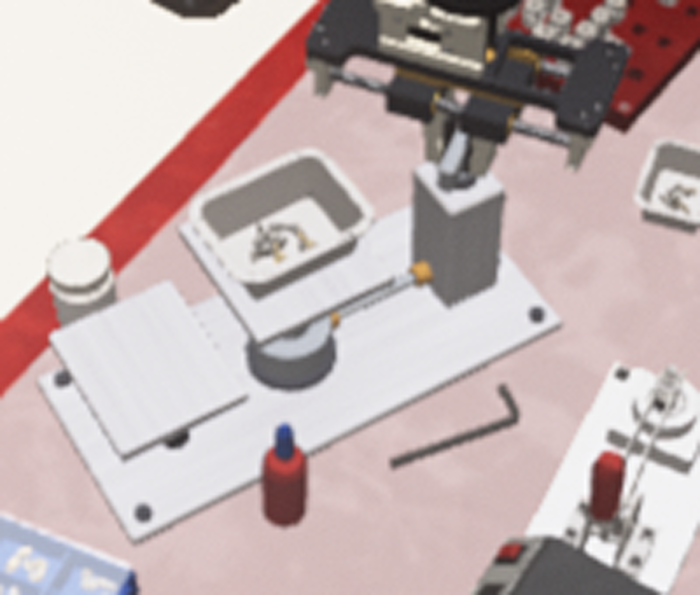

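The picture shows the bar turning with the gripper (around (455,150)) and the platform still raised. I'll continue opening.

```bash
python3 -m handwheel '[0,0,0,0,0,0.05, 0,0,0,0,0,0.1, 0,0,0,0,0,0.1, 0,0,0,0,0,0.1, 0,0,0,0,0,0.1]' ; python3 look.py 0
```

```text
time_s: 8.1
tcp_pos: [0.5467, -0.0602, 0.1323]
eef_rot: [-179.7, 0.1, -54.7]
contact_force: [1.5, 1.4, -1.0]
gripper_width: 0.0122
t 8.1 yaw turned rad 0.744 F [ 1.5  1.4 -1. ] Mz 0.11 w 0.0122 | above rest mm 45.3 rest [-0.58 -0.31 -0.59 60.  ] plat [-0.58  0.96 -0.63 60.  ]
```

It's sinking at about 7 mm/s. I'll hold here and watch.

```bash
python3 -m handwheel '[0,0,0,0,0,0,0,0,0,0,0,0,0,0,0,0,0,0,0,0,0,0,0,0,0,0,0,0,0,0,0,0,0,0,0,0,0,0,0,0,0,0,0,0,0,0,0,0]' >/dev/null; python3 look.py 8
```

```text
t 8.95 yaw turned rad 0.744 F [ 2.1  1.2 -1.6] Mz 0.1 w 0.0116 | above rest mm 38.4 rest [-0.58 -0.43 -0.6  60.  ] plat [-0.58  0.38 -0.6  60.  ]
```

```bash
python3 -m handwheel '[0,0,0,0,0,0,0,0,0,0,0,0,0,0,0,0,0,0,0,0,0,0,0,0,0,0,0,0,0,0,0,0,0,0,0,0,0,0,0,0,0,0,0,0,0,0,0,0]' >/dev/null; python3 look.py 14 pics/p3.png
```

```text
t 9.8 yaw turned rad 0.744 F [ 1.7  0.2 -0.8] Mz 0.12 w 0.0118 | above rest mm 31.7 rest [-0.59 -0.08 -0.6  60.  ] plat [-0.59  0.45 -0.62 60.  ]
```

```bash
python3 -m handwheel '[0,0,0,0,0,0,0,0,0,0,0,0,0,0,0,0,0,0,0,0,0,0,0,0,0,0,0,0,0,0,0,0,0,0,0,0,0,0,0,0,0,0,0,0,0,0,0,0]' >/dev/null; python3 look.py 23;  python3 -m handwheel '[0,0,0,0,0,0,0,0,0,0,0,0,0,0,0,0,0,0,0,0,0,0,0,0,0,0,0,0,0,0,0,0,0,0,0,0,0,0,0,0,0,0,0,0,0,0,0,0]' >/dev/null; python3 look.py 30 pics/p4.png
```

```text
t 10.65 yaw turned rad 0.745 F [ 1.4  1.8 -1.9] Mz 0.12 w 0.0117 | above rest mm 25.6 rest [-5.9e-01 -5.0e-02 -5.9e-01  6.0e+01] plat [-0.59  0.18 -0.6  60.  ]
t 11.5 yaw turned rad 0.744 F [ 1.   0.5 -1.6] Mz 0.1 w 0.0115 | above rest mm 19.5 rest [-0.58 -0.2  -0.59 60.  ] plat [-0.58  1.01 -0.64 60.  ]
```

View pics/p4.png

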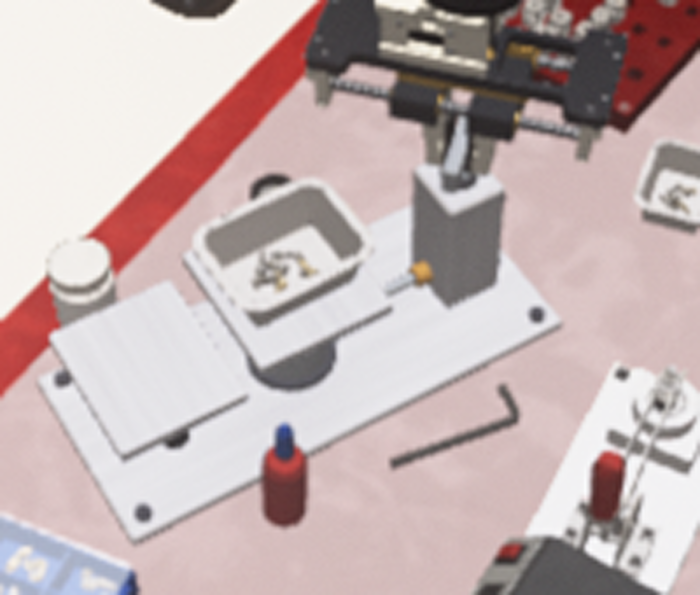

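The gauge agrees with the picture: the platform front corner (262,368) is approaching the rest's edge line. The rate is about 7.2 mm/s.

```bash
python3 -m handwheel '[0,0,0,0,0,0,0,0,0,0,0,0,0,0,0,0,0,0,0,0,0,0,0,0,0,0,0,0,0,0,0,0,0,0,0,0,0,0,0,0,0,0,0,0,0,0,0,0]' >/dev/null; python3 look.py 36;  python3 -m handwheel '[0,0,0,0,0,0,0,0,0,0,0,0,0,0,0,0,0,0,0,0,0,0,0,0,0,0,0,0,0,0]' >/dev/null; python3 look.py 40 pics/p5.png
```

```text
t 12.35 yaw turned rad 0.744 F [ 1.5  1.1 -1.2] Mz 0.14 w 0.0123 | above rest mm 13.8 rest [-0.58 -0.19 -0.6  60.  ] plat [-0.58  0.99 -0.65 60.  ]
t 12.9 yaw turned rad 0.745 F [ 1.8  0.1 -1. ] Mz 0.11 w 0.0122 | above rest mm 10.5 rest [-0.58 -0.16 -0.6  60.  ] plat [-0.58  0.46 -0.62 60.  ]
```

View pics/p5.png

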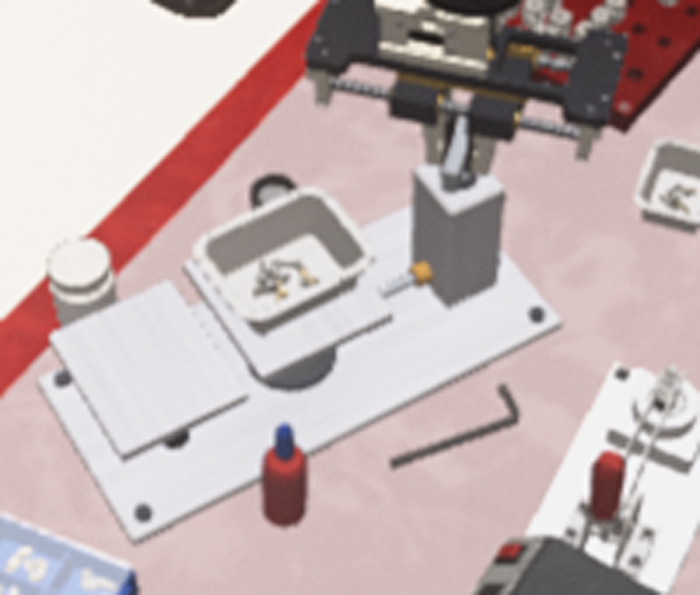

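My rough corner reading suggests more remaining than the gauge does, so I'll check on an enlarged view before going on. The clock is standing still.

```bash
cat > ov.py <<'E'
from gauge import *
def ov(img,name,zr=.0732):
    r=edge(img,.15,.06,zr)
    f=6; x0,y0=190,235
    a=cv2.resize(img[y0:y0+60,x0:x0+90,::-1],None,fx=f*1.3,fy=f*1.3,interpolation=cv2.INTER_CUBIC); f*=1.3
    P=[proj('scene',W(v,-.055,y,zr)) for y in(.15,.06,.05,-.05)]
    t=P[3]-P[0]; n=np.array([-t[1],t[0]])/np.linalg.norm(t); n=n if n[1]>0 else -n
    q=[(p+n*(r[0]+r[1]*(0 if i>1 else 0))-(x0,y0)+.5)*f-.5 for i,p in enumerate(P)]
    cv2.line(a,tuple(np.int32(q[0])),tuple(np.int32(q[3])),(0,0,255),1)
    cv2.imwrite(name,a)
if __name__=="__main__":
    from plant import viewer
    ov(viewer.capture('scene')['img'],sys.argv[1])
E
python3 - <<'E'
from ov import *
from plant import viewer
img=viewer.capture('scene')['img'];np.save('img5.npy',img); ov(img,'pics/o5.png')
r,p,d=report(img,drop=.038);print(d,r,p)
for k0 in (0,0.01,.02,.03,.04,.045): print(k0,report(img,drop=k0)[2])
E
```

```text
0.00983156774666602 (np.float64(-0.58108799751644), np.float64(-0.2769677623583093), np.float64(-0.5996840745210648), np.int64(60)) (np.float64(-0.5831666365592327), np.float64(1.586066953205461), np.float64(-0.6781709641218185), np.int64(60))
0 0.06579351313636068
0.01 0.009824068425741406
0.02 0.009818774244453585
0.03 0.009826370182547867
0.04 0.009826931432277503
0.045 0.009824395783191511gauge.py:22: RankWarning: Polyfit may be poorly conditioned
  c=np.polyfit(y[g]-.055,e[g],1); return c[1],c[0],np.nanmedian(e),g.sum()
```

View pics/o5.png

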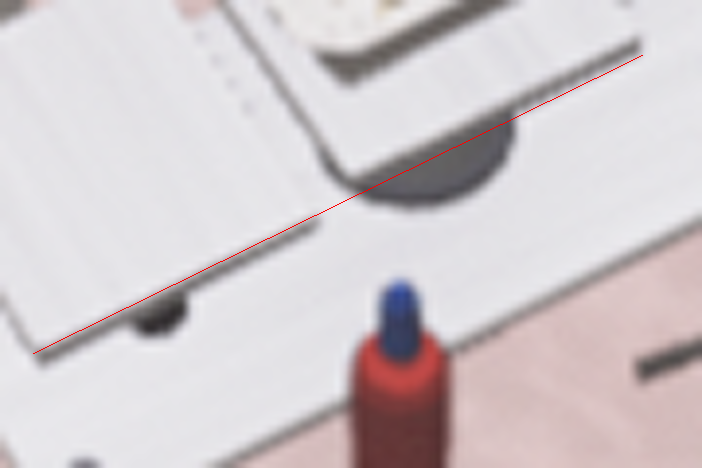

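The overlay confirms it: the platform edge sits about 2 px (7 to 9 mm) above the rest's extended edge line. On we go.

```bash
python3 -m handwheel '[0,0,0,0,0,0,0,0,0,0,0,0,0,0,0,0,0,0,0,0,0,0,0,0]' >/dev/null; python3 look.py 44; python3 ov.py pics/o6.png
```

```text
t 13.4 yaw turned rad 0.744 F [ 1.2  0.4 -1.8] Mz 0.09 w 0.0121 | above rest mm 7.3 rest [-0.58 -0.26 -0.59 60.  ] plat [-0.58  1.02 -0.63 60.  ]
```

View pics/o6.png

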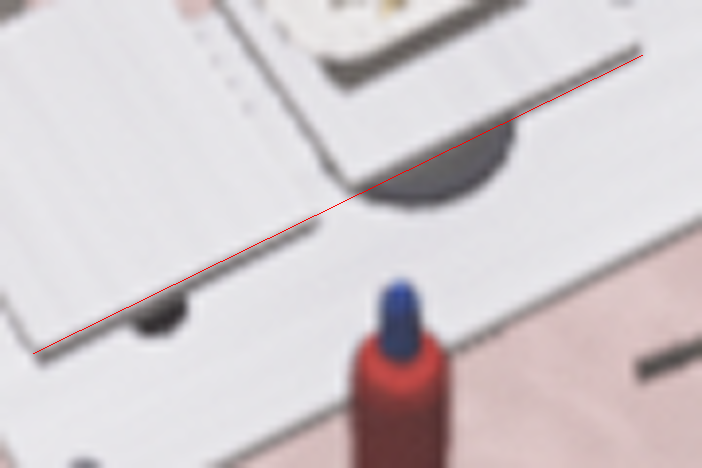

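```bash
python3 -m handwheel '[0,0,0,0,0,0,0,0,0,0,0,0,0,0,0,0,0,0,0,0,0,0,0,0,0,0,0,0,0,0,0,0,0,0,0,-0.05,0,0,0,0,0,-0.1,0,0,0,0,0,-0.15]' >/dev/null; python3 look.py 46; python3 ov.py pics/o7.png
```

```text
t 14.3 yaw turned rad 0.593 F [ 1.2  1.2 -1.2] Mz 0.13 w 0.0121 | above rest mm 3.3 rest [-0.59 -0.13 -0.59 60.  ] plat [-0.59 -0.1  -0.59 60.  ]
```

View pics/o7.png

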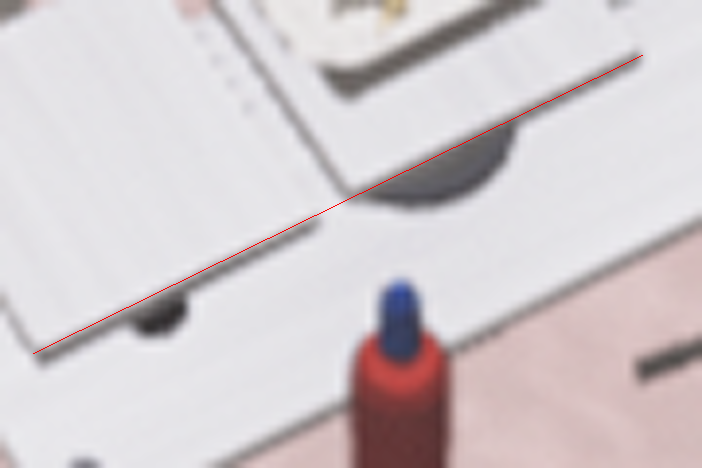

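```bash
python3 - <<'E'
from gauge import *
from plant import viewer
img=viewer.capture('scene')['img'];np.save('img7.npy',img)
for a in((.15,.06,.0732),(.05,-.05,.0732)):
    k,p=prof(img,*a,h=4)
    for i in range(0,60,12): print(np.median(p[i:i+12],0)[::2].round().astype(int).tolist())
r,p,d=report(img,drop=.046); print(d*1000)
print(edge(img,.15,.06,.0732),edge(img,.05,-.05,.0732))
E
```

```text
[229, 229, 229, 230, 231, 227, 209, 176, 141, 127, 147, 182, 213, 229, 233, 231, 230]
[229, 229, 230, 231, 232, 227, 211, 180, 144, 122, 107, 96, 91, 91, 107, 137, 176]
[228, 228, 229, 231, 232, 226, 207, 176, 139, 116, 101, 105, 111, 125, 151, 181, 206]
[229, 229, 229, 231, 232, 226, 207, 172, 136, 126, 154, 191, 219, 230, 232, 230, 229]
[229, 230, 230, 231, 232, 229, 213, 182, 145, 135, 158, 193, 219, 230, 231, 229, 229]
[228, 229, 231, 229, 217, 194, 159, 128, 111, 104, 102, 98, 97, 95, 92, 99, 130]
[228, 229, 230, 229, 217, 191, 156, 123, 107, 103, 102, 97, 96, 96, 95, 89, 83]
[227, 228, 229, 227, 214, 188, 152, 118, 103, 97, 95, 96, 102, 116, 144, 174, 200]
[225, 226, 226, 226, 216, 193, 156, 134, 143, 178, 208, 225, 230, 228, 226, 226, 226]
[228, 229, 229, 228, 218, 193, 159, 136, 148, 182, 212, 227, 230, 228, 227, 226, 226]
3.317778753432199
(np.float64(-0.5769576882282235), np.float64(-0.25299092599819156), np.float64(-0.592015840113163), np.int64(60)) (np.float64(-1.375697056091227), np.float64(-0.4907870757561406), np.float64(-1.351974494755268), np.int64(60))
```

The platform edge is 0.8 px above the rest's line with an identical profile, so it's 3.3 mm high, and it holds there with the valve below its crack point. I'll give a short, small reopening.

```bash
python3 -m handwheel '[0,0,0,0,0,0.05,0,0,0,0,0,0.1,0,0,0,0,0,0.1,0,0,0,0,0,0.1,0,0,0,0,0,0.1,0,0,0,0,0,0.1]' >/dev/null; python3 look.py 46
```

```text
t 15.05 yaw turned rad 0.695 F [ 2.2  0.4 -1.6] Mz 0.13 w 0.0119 | above rest mm 3.3 rest [-0.58 -0.25 -0.59 60.  ] plat [-5.8e-01 -4.0e-02 -5.7e-01  6.0e+01]
```

```bash
python3 -m handwheel '[0,0,0,0,0,0.04,0,0,0,0,0,0.04,0,0,0,0,0,0.04,0,0,0,0,0,0.04]' >/dev/null; python3 look.py 46
```

```text
t 15.5 yaw turned rad 0.734 F [ 1.5  0.2 -1.2] Mz 0.08 w 0.012 | above rest mm 1.6 rest [-0.58 -0.18 -0.6  60.  ] plat [-0.58  2.19 -0.7  60.  ]
```

```bash
python3 -m handwheel '[0,0,0,0,0,0,0,0,0,0,0,-0.06,0,0,0,0,0,-0.12,0,0,0,0,0,-0.15,0,0,0,0,0,-0.15]' >/dev/null; python3 look.py 48; python3 look.py 48; python3 ov.py pics/o8.png
```

```text
t 16.05 yaw turned rad 0.584 F [ 1.8 -0.3 -0.7] Mz -0.1 w 0.0119 | above rest mm 1.4 rest [-0.57 -0.38 -0.6  60.  ] plat [-5.7e-01  1.0e-02 -5.8e-01  6.0e+01]
t 16.1 yaw turned rad 0.585 F [ 2.   0.3 -0.4] Mz -0.12 w 0.0118 | above rest mm 1.4 rest [-0.59 -0.15 -0.59 60.  ] plat [-0.59 -0.06 -0.59 60.  ]
```

View pics/o8.png

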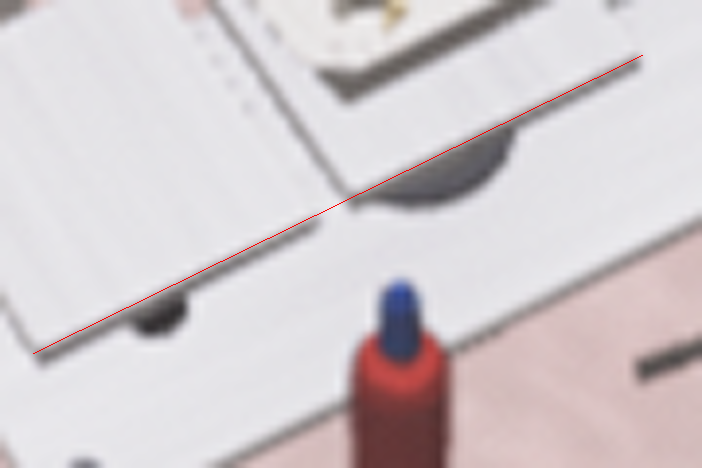

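Settled 1.4 mm high. I'll do one more short nudge with the same opening, held for less time.

```bash
python3 -m handwheel '[0,0,0,0,0,0.075,0,0,0,0,0,0.15,0,0,0,0,0,0.15,0,0,0,0,0,0.15,0,0,0,0,0,0.08,0,0,0,0,0,0,0,0,0,0,0,0]' >/dev/null; python3 look.py 48; python3 look.py 48; python3 ov.py pics/o9.png
```

```text
t 16.9 yaw turned rad 0.582 F [ 2.5  0.6 -1.6] Mz -0.12 w 0.0117 | above rest mm -0.3 rest [-0.57 -0.32 -0.59 60.  ] plat [-0.57  1.63 -0.66 60.  ]
t 16.95 yaw turned rad 0.585 F [ 1.6 -0.  -1.6] Mz -0.1 w 0.0118 | above rest mm -0.4 rest [-0.58 -0.35 -0.6  60.  ] plat [-0.57  1.92 -0.67 60.  ]
```

View pics/o9.png

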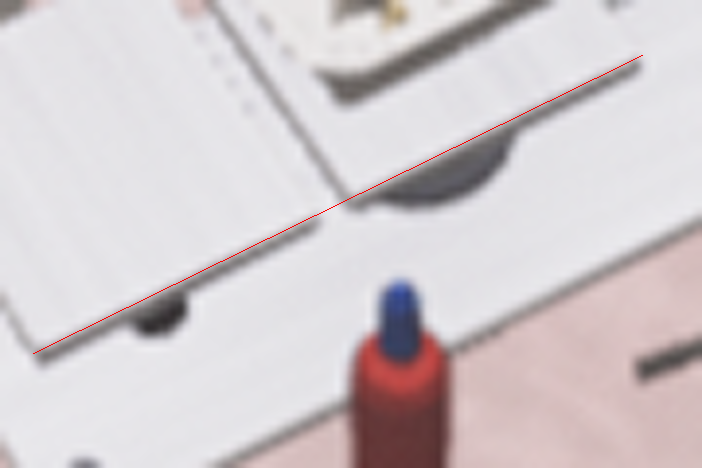

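Flush to within half a millimetre. Now I'll shut the valve.

```bash
python3 -m handwheel '[0,0,0,0,0,-0.08,0,0,0,0,0,-0.16,0,0,0,0,0,-0.24,0,0,0,0,0,-0.32,0,0,0,0,0,-0.4,0,0,0,0,0,-0.46,0,0,0,0,0,-0.5,0,0,0,0,0,-0.5]' >/dev/null; python3 look.py 48;python3 -m handwheel '[0,0,0,0,0,-0.03,0,0,0,0,0,-0.06,0,0,0,0,0,-0.085,0,0,0,0,0,-0.085,0,0,0,0,0,-0.085]' >/dev/null; python3 look.py 48
```

```text
t 17.85 yaw turned rad 0.087 F [ 0.1 -0.  -0.5] Mz 0.01 w 0.012 | above rest mm -0.4 rest [-0.58 -0.19 -0.59 60.  ] plat [-0.58  2.03 -0.69 60.  ]
t 18.4 yaw turned rad 0.003 F [ 0.1  0.3 -0.7] Mz -0.04 w 0.0117 | above rest mm -0.3 rest [-0.58 -0.29 -0.6  60.  ] plat [-0.58  1.8  -0.67 60.  ]
```

Now press slightly past zero, to feel the seat gently.

```bash
python3 -m handwheel '[0,0,0,0,0,-0.03,0,0,0,0,0,-0.03,0,0,0,0,0,-0.03]' >/dev/null; python3 look.py 48;python3 -m handwheel '[0,0,0,0,0,-0.03,0,0,0,0,0,-0.03,0,0,0,0,0,-0.03]' >/dev/null; python3 look.py 48
```

```text
t 18.75 yaw turned rad -0.027 F [0.3 0.5 0.6] Mz 0.23 w 0.0122 | above rest mm -0.4 rest [-0.59 -0.1  -0.59 60.  ] plat [-0.58  2.08 -0.68 60.  ]
t 19.1 yaw turned rad -0.056 F [-0.3  0.4 -0.6] Mz 0.29 w 0.0124 | above rest mm -0.3 rest [-0.57 -0.34 -0.6  60.  ] plat [-0.57  1.93 -0.67 60.  ]
```

The resisting moment rises (Mz 0.29) and the width grows slightly, so it's on the seat. I'll ease off slightly and let go.

```bash
python3 -m handwheel '[0,0,0,0,0,0.02,0,0,0,0,0,0.02]' >/dev/null; python3 -m handwheel '[0,0,0,0,0,0,0,0,0,0,0,0,0,0,0,0,0,0,0,0,0,0,0,0,0,0,0,0,0,0,0,0,0,0,0,0,0,0,0,0,0,0,0,0,0,0,0,0]' 0 12; python3 look.py 48; python3 -m handwheel '[0,0,1,0,0,0, 0,0,3,0,0,0, 0,0,5.5,0,0,0, 0,0,8,0,0,0, 0,0,11,0,0,0, 0,0,11,0,0,0]'; python3 look.py 48
python3 - <<'E'
from plant import viewer
import cv2
cv2.imwrite("pics/wf.png",viewer.capture('wrist')['img'][:,:,::-1]); cv2.imwrite("pics/sf.png",cv2.resize(viewer.capture('scene')['img'][150:320,160:360,::-1],None,fx=3.5,fy=3.5,interpolation=2))
E
```

```text
time_s: 20.15
tcp_pos: [0.5462, -0.0604, 0.1324]
eef_rot: [-179.8, 0.1, -99.4]
contact_force: [0.2, -0.9, 0.2]
gripper_width: 0.0709
t 20.15 yaw turned rad -0.035 F [ 0.2 -0.9  0.2] Mz -0.01 w 0.0709 | above rest mm -0.4 rest [-0.58 -0.22 -0.6  60.  ] plat [-0.58  1.98 -0.7  60.  ]
time_s: 20.8
tcp_pos: [0.5485, -0.0605, 0.2477]
eef_rot: [-179.3, 0.2, -99.3]
contact_force: [0.7, 0.7, 0.2]
gripper_width: 0.0874
t 20.8 yaw turned rad -0.035 F [0.7 0.7 0.2] Mz 0.01 w 0.0874 | above rest mm -0.4 rest [-0.55 -0.06 -0.55 60.  ] plat [-0.55  1.68 -0.64 60.  ]
```

View pics/wf.png

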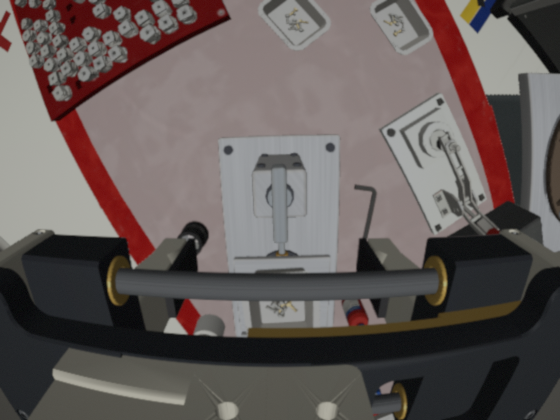

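View pics/sf.png

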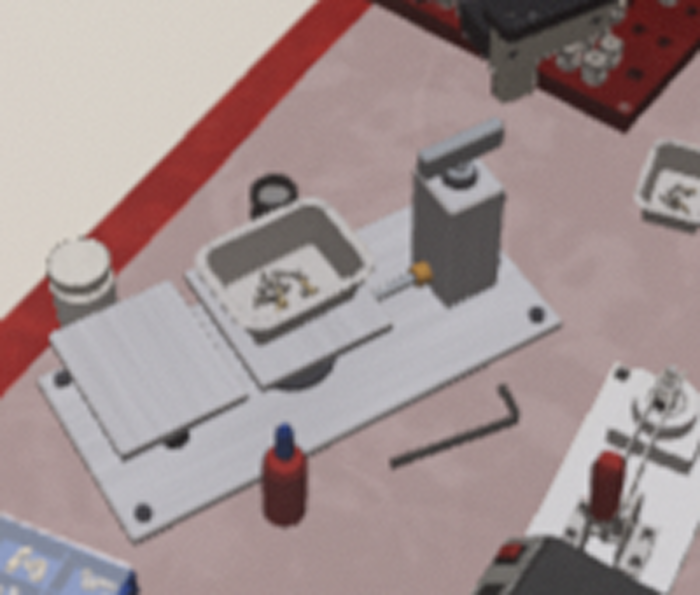

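The final views show the handle back in line with the lift, the gripper clear, and pan, bottle, jar, loupe and key in place. I'll compare the handle and the loose objects with the start image.

```bash
python3 - <<'E'
import cv2,numpy as np
from plant import viewer
a=cv2.imread('pics/scene0.png'); b=viewer.capture('scene')['img'][:,:,::-1].copy()
f=lambda i:cv2.resize(i[175:215,265:315],None,fx=8,fy=8,interpolation=cv2.INTER_CUBIC)
cv2.imwrite('pics/cmp.png',np.hstack([f(a),f(b)]))
# brightness-equalised difference around handle
ga,gb=[cv2.cvtColor(i,cv2.COLOR_BGR2GRAY).astype(float) for i in(a,b)]
s=np.median(gb/np.maximum(ga,1)); print("gain",s)
for n,(x,y,w,h) in dict(handle=(275,180,35,28),key=(268,258,44,28),bottle=(230,268,22,34),jar=(172,215,24,24)).items():
    print(n, np.abs(gb-s*ga)[y:y+h,x:x+w].mean().round(1), cv2.phaseCorrelate(ga[y:y+h,x:x+w],gb[y:y+h,x:x+w]))
E
```

```text
gain 0.9952153110047847
handle 1.2 ((0.004773780380528336, 6.93291211639746e-05), 0.9724524289874168)
key 1.2 ((0.5015082980315952, -0.0036274777776110767), 1.008757634549075)
bottle 2.0 ((0.06362328370999393, -0.054453457736769906), 0.9642585002735804)
jar 1.1 ((-0.04096735845311272, -0.03575930682075068), 1.0108587939965132)
```

View pics/cmp.png

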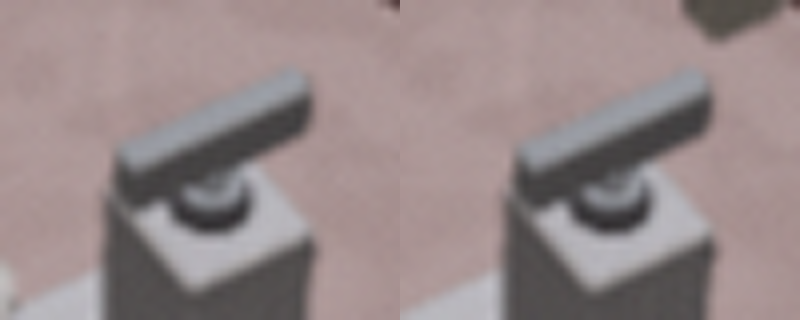

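The handle looks the same as at the start (shut, shift 0.00 px), so I'm handing in.

```bash
python3 look.py 48; python3 -c "
from plant import r; print(r.close_job())"
```

```text
t 21.0 yaw turned rad -0.035 F [0.4 0.4 0. ] Mz -0.04 w 0.0874 | above rest mm -0.4 rest [-0.54 -0.28 -0.56 60.  ] plat [-0.54  1.87 -0.64 60.  ]
the job is handed in; nothing more can be done
None
```

The lift platform is down level with the rest plate, the valve is shut on its seat, and the gripper has let go. I handed the job in at 21 s.

- **Lowering:** I held the handle at 12 N and opened the valve to about 0.74 rad. The platform sank at about 7–8 mm/s. I stopped it 3.3 mm high, then brought it down with two short reopenings.
- **Closing:** I turned the valve back until it pushed back against the seat (about 0.3 N m), eased off, opened the fingers and lifted clear.
- **Height check:** in the scene view the platform reads 0.4 mm below the rest plate, good to roughly 1 mm, and it stayed there over repeated looks. It has sunk about 49 mm in total.
- **Other checks:** the handle lines up with its starting picture (shift 0.00 px). The threadlock bottle and nut jar show no shift. The contact-force readings I took stayed within about 3 N.

**What didn't fully agree:**
- On the approach, a stray extra move carried the tool about 4.5 cm too far. It was about 0.31 m up and clear of everything, and I corrected it.
- The hex key's shift reading came out at 0.5 px. The pictures themselves barely differ there, so I took it as an artefact of the measurement.
- With the platform still about 1 cm up, my rough reading from the picture gave 7–19 mm left to go, against about 10 mm from the gauge. I relied on the gauge, which matched the platform and rest-plate edge profiles.
- I checked the loupe and the pan by eye only.

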